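# Pour brass pendant blanks from a chute into the jar

### The arm

A 6-joint arm with a two-finger parallel gripper is mounted at the origin on the work surface. World frame = base frame: x ahead of the robot, y to its left, z up, the work surface at z = 0. Lengths are in m, angles in rad, forces in N, time in s.
With the tool pointing down it reaches from about 0.3 to 0.775 m from the base axis. Payload 14.6 kg.
Tool frame: the origin (TCP) lies midway between the tips of the shut fingers; the grasp point (between the pads) lies 19 mm behind it (grasp_offset is the distance from the TCP to the grasp point, in m); z points along the fingers, y is the line along which they close (so a half turn about z gives the same grasp; the last joint's range is limited). The gripper opens to 94 mm and grips with 3 to 60 N. Pads are 16 mm wide; open, the fingers measure 119 mm over their backs; the gripper's body (75 mm by 177 mm) begins 78 mm behind the grasp point.
Start: joints at [-1.176, 0.3, 1.521, -0, 1.321, -0.067], TCP at [0.245, -0.492, 0.205] pointing down, gripper open.
Joint ranges: [-3.03, 3.03], [-0.79, 2.21], [0.23, 2.52], [-1.04, 4.18], [0, 3.07], [-2.55, 2.55]. Speed limits (rad/s): [2.22, 2.22, 2.57, 3.14, 3.14, 3.14].

### API

Orientations are given as [roll, pitch, yaw] about the fixed x, y, z axes, in that order (R = Rz(yaw) Ry(pitch) Rx(roll)).
In Python, from station import * gives the robot as it stands. The module is installed in compiled form; this text tells all that it offers.
- The arm moves only by the tool send_rows, never from a script. Its argument "rows" is a list of rows, each an object of numbers: "dx", "dy", "dz": the shift along the tool's x, y, z in mm; "roll": the turn about the tool's z in degrees; "jaw": the closure, from -1 (fully open) to 1 (shut). In form: [{"dx": .., "dy": .., "dz": .., "roll": .., "jaw": ..}, ...]. A call has 1 to 12 rows; each row shifts and turns the commanded pose from where the row before left it, along the tool's axes as they then stand; what a row does not reach is not made up. A row lasts 1/12 s, in which the tool goes at most 41.7 mm and 7.16 degrees, less where a joint would pass 70% of its speed; a pose out of reach is approached as far as the arm can. A call is refused whole if a number of a shift passes 41.7 or a number of a turn 7.16, either way. A call with a gripper value outside its range is refused whole. The fingers move at their own pace and stop on an object; "force" is the grip in N (left out, the last holds). Time passes only in rows, so rows that do not move let the fingers close. It gives the time, the measured TCP pose, the force, the opening and the grip force at its end, in the units of the state.
- get_obs(): the state, without advancing time (a new reading comes with each control period).
- camera(name): name is "scene" or "side" or "wrist"; returns a dict with "frame" (400x640x3 uint8, red, green, blue), "z_map" (400x640 float32, m along the optical axis (not along the pixel's ray), 0 where there is no reading), "camera_matrix" (3x3 intrinsics, pixels), "rvec" (rotation vector, rad) and "tvec" (3), from world to camera coordinates, as OpenCV has them. Camera axes: x right, y down, z forward; pixel columns grow to the right and rows downward; lengths in m; the calibration is good to about 2 mm. A picture is of the moment at which its call begins.
- hand_in(): hands the job in; it is judged then, once.
The state is a dict: "time_s": time; "qpos": joint angles; "joint_vel": joint speeds; "tau": joint torques, N m; "ee_pos": TCP position; "eef_rot": TCP orientation; "force": force on the tool from outside, world axes, zero at the start; "moment": the same for the moment, N m; "grip_width": finger opening in m; "grip_force": force on a finger pad.
Only numpy, scipy, OpenCV 4.12 (cv2) and the standard library are available. Lean on these libraries where they do the work, as an engineer would, in place of code of your own. Each camera call takes 0.05 s, during which the arm holds its last target. There are 200 camera calls.

### The job

Lift the aluminium chute by its red handle without spilling the five brass pendant blanks in it, hold its spout close over the mouth of the clear jar and tip it until all five have slid into the jar. Then set the empty chute gently back on its feet on the white mat. Spill no blank, do not move or tip the jar, and leave the bottles, the lamp and the sand timer alone.

Things in the scene. Friction and masses are not known exactly. Their poses are not given: they have to be found in the camera images.
- chute: Loose aluminium chute, 184 mm long, 0.2 kg. Origin under its middle at foot level; z up, x along the channel to the spout. Channel: closed back at x = -90 mm, open spout at +94; inside 26 mm wide and deep, floor 14 mm above the origin, sides 3 mm thick with tops at z = 40. Two rubber feet, 50 mm wide (y), at x = -60 and +50. Blanks start to slide at 18 to 27 degrees of tilt and all leave at 40.
- chute_grip (a point): Middle of the chute's red handle plate, 68 mm above the chute's origin. The upright plate is 14 mm thick (chute x), 30 mm wide (chute y), z = 44 to 86 mm, on a bridge (z = 40 to 45) over the channel; blanks pass below. Pinch it from above, fingers closing along the chute's x.
- chute_spout (a point): Middle of the open spout's floor edge, 94 mm ahead of the chute's origin along x and 14 mm above it. Where the blanks leave.
- blank0: Brass pendant blank 1 of 5: a loose plain disc, 18 mm across and 6 mm thick, 13 g, lying in single file in the chute at the start. Origin at its centre, z along its axis.
- blank1: Brass pendant blank 2 of 5: a loose plain disc, 18 mm across and 6 mm thick, 13 g, lying in single file in the chute at the start. Origin at its centre, z along its axis.
- blank2: Brass pendant blank 3 of 5: a loose plain disc, 18 mm across and 6 mm thick, 13 g, lying in single file in the chute at the start. Origin at its centre, z along its axis.
- blank3: Brass pendant blank 4 of 5: a loose plain disc, 18 mm across and 6 mm thick, 13 g, lying in single file in the chute at the start. Origin at its centre, z along its axis.
- blank4: Brass pendant blank 5 of 5: a loose plain disc, 18 mm across and 6 mm thick, 13 g, lying in single file in the chute at the start. Origin at its centre, z along its axis.
- jar: Clear jar standing loose on the bench, 0.35 kg, 84 mm tall, 76 mm across, narrowing at the shoulder (56 to 70 mm up) to a neck 57 mm across outside with a 50 mm wide round open mouth. Origin at the centre of its underside, z up. Its inner floor is 8 mm up.
- jar_mouth (a point): Centre of the jar's open mouth, at the rim's height, 84 mm above the bench.
- mat: White paper-faced mat fixed flat on the bench, 240 mm (x) by 300 mm (y), 2 mm thick; origin at the centre of its underside. The chute starts standing on it.
- resin_bottle: Black dispensing bottle with a pointed nozzle, 52 mm across, 158 mm tall, standing loose; origin under its centre.
- uv_lamp: Pink curing lamp on white legs, about 72 mm (x) by 180 mm (y), 67 mm tall, loose; origin under its centre.
- sand_timer: Sand timer with red end discs, 40 mm across, 90 mm tall, standing loose; origin under its centre.
- varnish: Small teal varnish bottle with a black cap, 36 mm across, 64 mm tall, standing loose; origin under its centre.
Not all that is in view belongs to the job. There is more than one size of the chute; the job needs the largest.

How it is judged:
By the outcome, as a careful person would: the job done as asked, in the order asked, and still so for the second after the job is handed in, with the robot touching nothing.
It also fails if it takes over 64 s, if anything falls off the work surface, if the arm or the gripper's body presses on something with over 40 N, if the wrist force passes 120 N, or if a joint passes its speed limit or range.

## Working session

There is one attempt and no reset: what is moved stays moved. The work goes in short steps, Python scripts to look and compute and a tool call to move; the robot and the scene stay as the last step left them, time stands still between calls to the robot, and variables do not carry over. Pictures are saved under pics/ and viewed, at most 10 in all, crops included, and the job is handed in when it is done.

Besides the shell and the picture viewer there is one more tool, called after "Request:" by a JSON object that holds its "name" and its "arguments", one argument or row to a line. send_rows: Moves the arm, as the interface text tells. Its arguments: {"type":"object","properties":{"rows":{"type":"array"},"force":{"type":"number"}},"required":["rows"]}

```bash
mkdir -p pics; cat > h.py <<'E'
from station import *
import numpy as np, cv2
def snap(n,f):
    c=camera(n); cv2.imwrite(f'pics/{f}.png',c['frame'][:,:,::-1]); np.savez(f'{f}.npz',**c); return c
def pts(c):
    K=np.array(c['camera_matrix']);R=cv2.Rodrigues(np.array(c['rvec'],float))[0];t=np.array(c['tvec'],float).ravel()
    v,u=np.mgrid[0:400,0:640]; z=c['z_map']
    P=np.stack([(u-K[0,2])/K[0,0]*z,(v-K[1,2])/K[1,1]*z,z],-1)
    W=(P-t)@R; W[z<=0]=np.nan
    return W
def onplane(c,u,v,h):
    K=np.array(c['camera_matrix']);R=cv2.Rodrigues(np.array(c['rvec'],float))[0];t=np.array(c['tvec'],float).ravel()
    o=-R.T@t; d=R.T@np.linalg.inv(K)@np.array([u,v,1.]); return o+d*(h-o[2])/d[2]
E
python3 - <<'E'
from h import *
o=get_obs();print(o)
a=snap('scene','s0');b=snap('side','d0')
for c in(a,b):print(c['camera_matrix'],c['rvec'],c['tvec'])
E
```

```text
{'time_s': 0.0, 'qpos': array([-1.17558050e+00,  3.00457619e-01,  1.52162319e+00, -5.82954124e-05,
        1.32070352e+00, -6.66386826e-02]), 'joint_vel': array([-4.77797862e-04, -1.22479964e-04,  4.40768749e-04, -8.99599838e-06,
       -6.70316090e-04,  2.30986117e-03]), 'tau': array([-3.78014665e-04, -5.31809378e+01, -3.52739060e+01,  7.07588461e-02,
        2.43675703e-02, -5.70044585e-05]), 'ee_pos': array([ 0.24494055, -0.49213139,  0.20487592]), 'eef_rot': array([-3.14039985e+00, -2.30142138e-05,  4.61868959e-01]), 'force': array([0.31155745, 0.40045402, 0.2895233 ]), 'moment': array([ 0.02344127, -0.0095992 , -0.01801449]), 'grip_force': 0.0, 'grip_width': 0.09397287298994249}
[[466.37528839   0.         327.68857725]
 [  0.         466.37528839 194.12662496]
 [  0.           0.           1.        ]] [ 0.87302342  2.5634554  -1.04305372] [ 0.43694157 -0.14552217  1.59088677]
[[503.58107721   0.         313.59561572]
 [  0.         503.58107721 196.16857988]
 [  0.           0.           1.        ]] [ 2.27630616 -0.33105794  0.12547414] [-0.4910231   0.12396809  1.47721885]
```

View pics/s0.png

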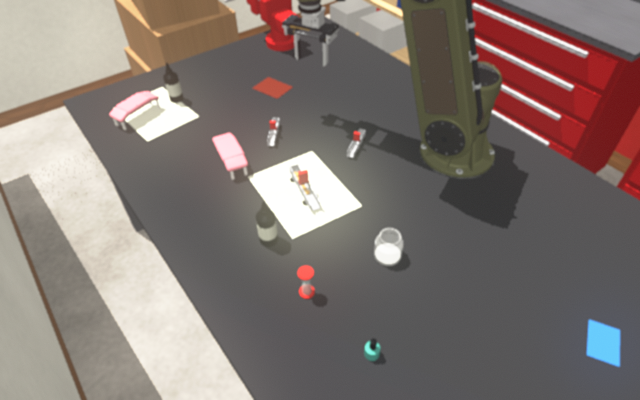

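View pics/d0.png

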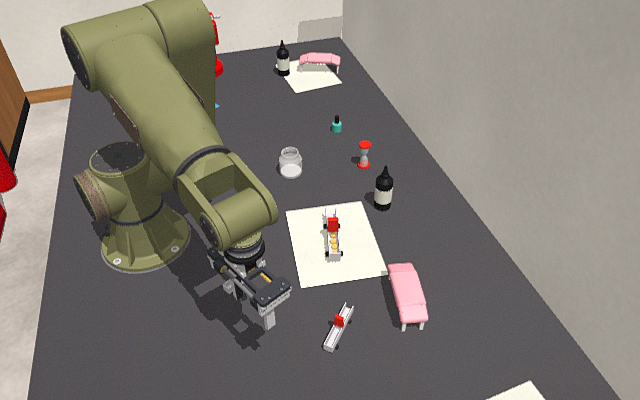

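The scene view has three possible chutes: (302,188) on the mat with brass discs, (273,130), and (356,143). In the side view they are (333,235) on the mat with discs and (339,325). The mat one matches the description. The jar is at scene (389,247) and side (290,163). The closed back or spout end still needs a close crop.

```bash
python3 - <<'E'
from h import *
for f,(x0,x1,y0,y1),(j0,j1,j2,j3) in(('s0',(270,340,150,225),(370,410,222,270)),('d0',(305,365,190,275),(272,308,140,185))):
    c=dict(np.load(f+'.npz'));W=pts(c);I=c['frame'].astype(int)
    m=np.zeros((400,640),bool);m[y0:y1,x0:x1]=1
    ok=m&np.isfinite(W[...,2])
    red=ok&(I[...,0]>130)&(I[...,1]<80)&(I[...,2]<80)
    P=W[red];print(f,'red',len(P),P.min(0),P.max(0),np.median(P,0)); T=P[P[:,2]>0.082];print(' top',len(T),T.mean(0) if len(T) else '', T.min(0) if len(T) else '',T.max(0) if len(T) else '')
    Q=W[ok&~red&(W[...,2]>0.01)&(W[...,2]<0.05)][:,:2]
    print('chute',len(Q),cv2.minAreaRect(Q.astype(np.float32)))
    jm=np.zeros_like(m);jm[j2:j3,j0:j1]=1
    J=W[jm&(W[...,2]>0.01)];print('jar',len(J),J.min(0) if len(J) else '',J.max(0) if len(J) else '', np.nanmean(W[jm],0))
    mat=(I.min(-1)>190)&(abs(W[...,2])<0.01);mat&=(W[...,0]>.3)&(W[...,0]<.9)&(abs(W[...,1])<.4);M=W[mat][:,:2];print('mat',cv2.minAreaRect(M.astype(np.float32)),M.min(0),M.max(0))
    a=cv2.resize(c['frame'][y0:y1,x0:x1],None,fx=5,fy=5,interpolation=cv2.INTER_CUBIC);b=cv2.resize(c['frame'][j2:j3,j0:j1],None,fx=5,fy=5,interpolation=cv2.INTER_CUBIC)
    o=np.zeros((430,560,3),np.uint8);o[:a.shape[0],:a.shape[1]]=a;o[:b.shape[0],355:355+b.shape[1]]=b[:,:205]
    globals()['im'+f]=o
cv2.imwrite('pics/c.png',cv2.resize(np.hstack([ims0,imd0]),(784,301))[:,:,::-1])
E
```

```text
Traceback (most recent call last):
ValueError: zero-size array to reduction operation minimum which has no identity
```

```bash
cat > m.py <<'E'
from h import *
for f,(x0,x1,y0,y1),(j0,j1,j2,j3) in(('s0',(270,340,150,225),(370,410,222,270)),('d0',(305,365,190,275),(272,308,140,185))):
    c=dict(np.load(f+'.npz'));W=pts(c);I=c['frame'].astype(int)
    m=np.zeros((400,640),bool);m[y0:y1,x0:x1]=1
    ok=m&np.isfinite(W[...,2])
    redp=m&(I[...,0]>90)&(I[...,0]>2*I[...,1])&(I[...,0]>2*I[...,2]); red=redp&ok
    print(f,'valid z',ok.sum(),m.sum(),'redpx',redp.sum(),np.argwhere(redp).min(0)[::-1],np.argwhere(redp).max(0)[::-1])
    s=lambda n,P:print(n,len(P),*( [P.min(0).round(3),P.max(0).round(3),P.mean(0).round(3)] if len(P) else []))
    P=W[red];s('red',P);s('top',P[P[:,2]>0.08])
    Q=W[ok&~red&(W[...,2]>0.012)&(W[...,2]<0.05)];s('chute',Q)
    if len(Q)>3:print(cv2.minAreaRect(Q[:,:2].astype(np.float32)))
    jm=np.zeros_like(m);jm[j2:j3,j0:j1]=1
    s('jar',W[jm&(W[...,2]>0.01)])
    mat=(I.min(-1)>170)&(abs(W[...,2])<0.015);mat&=(W[...,0]>.3)&(W[...,0]<.9)&(abs(W[...,1])<.4);s('mat',W[mat])
    a=cv2.resize(c['frame'][y0:y1,x0:x1],None,fx=5,fy=5,interpolation=cv2.INTER_CUBIC);b=cv2.resize(c['frame'][j2:j3,j0:j1],None,fx=5,fy=5,interpolation=cv2.INTER_CUBIC)
    o=np.zeros((430,560,3),np.uint8);o[:a.shape[0],:a.shape[1]]=a;o[:b.shape[0],355:355+b.shape[1]]=b[:,:205]
    globals()['im'+f]=o
cv2.imwrite('pics/c.png',cv2.resize(np.hstack([ims0,imd0]),(784,301))[:,:,::-1])
E
python3 m.py
```

```text
s0 valid z 5231 5250 redpx 5 [300 172] [305 173]
red 5 [ 0.518 -0.162  0.083] [ 0.531 -0.154  0.088] [ 0.524 -0.158  0.085]
top 5 [ 0.518 -0.162  0.083] [ 0.531 -0.154  0.088] [ 0.524 -0.158  0.085]
chute 513 [ 0.487 -0.252  0.012] [ 0.561 -0.064  0.05 ] [ 0.525 -0.152  0.026]
((0.525780200958252, -0.15968897938728333), (0.19068199396133423, 0.04022279381752014), 75.99417877197266)
jar 833 [0.447 0.142 0.01 ] [0.523 0.219 0.087] [0.49  0.186 0.051]
mat 4971 [ 0.301 -0.399 -0.008] [0.669 0.217 0.015] [ 0.527 -0.151  0.   ]
d0 valid z 5079 5100 redpx 147 [327 217] [338 231]
red 147 [ 0.503 -0.178  0.008] [ 0.551 -0.124  0.09 ] [ 0.518 -0.169  0.068]
top 45 [ 0.505 -0.176  0.08 ] [ 0.533 -0.161  0.09 ] [ 0.519 -0.168  0.085]
chute 430 [ 0.481 -0.26   0.012] [ 0.556 -0.072  0.047] [ 0.513 -0.19   0.026]
((0.5185917615890503, -0.1660403311252594), (0.19183121621608734, 0.04790263995528221), 75.86275482177734)
jar 570 [0.443 0.128 0.011] [0.519 0.217 0.088] [0.478 0.161 0.052]
mat 5639 [ 0.308 -0.399 -0.007] [0.656 0.158 0.015] [ 0.518 -0.182  0.001]
```

View pics/c.png

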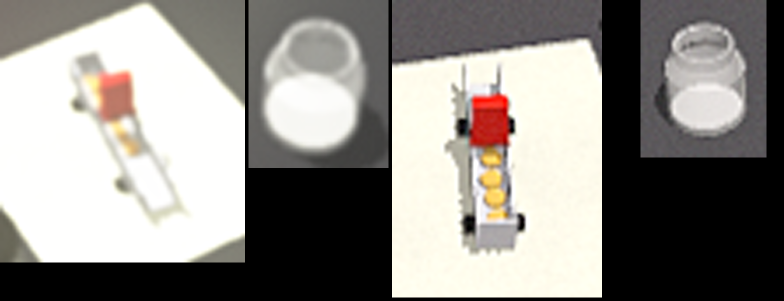

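The crop shows the closed back at -y and the open spout (two prongs) at +y, with brass discs between them, so the mat chute is the right one. Its origin is about (0.521,-0.163) and the channel points 76° from +x. The jar is at about (0.484,0.180), and its diameter of about 76 mm agrees with the description.

The rows have no tilt term. Before grasping, I'll push past the reach limit with an empty gripper to see whether the tool tilts there.

Request:
{"name": "send_rows", "arguments": {
  "rows": [
    {"dy": 40},
    {"dy": 40},
    {"dy": 40},
    {"dy": 40},
    {"dy": 40},
    {"dy": 40},
    {"dy": 40},
    {"dy": 40},
    {"dy": 40},
    {"dy": 40}
  ]
}}

```text
invalid input at $.rows[0]: expected keys dx, dy, dz, roll, jaw
```

Request:
{"name": "send_rows", "arguments": {
  "rows": [
    {"dx": 0, "dy": 40, "dz": 0, "roll": 0, "jaw": -1},
    {"dx": 0, "dy": 40, "dz": 0, "roll": 0, "jaw": -1},
    {"dx": 0, "dy": 40, "dz": 0, "roll": 0, "jaw": -1},
    {"dx": 0, "dy": 40, "dz": 0, "roll": 0, "jaw": -1},
    {"dx": 0, "dy": 40, "dz": 0, "roll": 0, "jaw": -1},
    {"dx": 0, "dy": 40, "dz": 0, "roll": 0, "jaw": -1},
    {"dx": 0, "dy": 40, "dz": 0, "roll": 0, "jaw": -1},
    {"dx": 0, "dy": 40, "dz": 0, "roll": 0, "jaw": -1},
    {"dx": 0, "dy": 40, "dz": 0, "roll": 0, "jaw": -1},
    {"dx": 0, "dy": 40, "dz": 0, "roll": 0, "jaw": -1}
  ]
}}

```text
time_s: 0.93
ee_pos: [0.3722, -0.7482, 0.1784]
eef_rot: [3.126, -0.001, 0.462]
force: [-0.6, -0.4, -3.2]
grip_width: 0.0943
grip_force: 0.0
```

Request:
{"name": "send_rows", "arguments": {
  "rows": [
    {"dx": 0, "dy": 40, "dz": 0, "roll": 0, "jaw": -1},
    {"dx": 0, "dy": 40, "dz": 0, "roll": 0, "jaw": -1},
    {"dx": 0, "dy": 40, "dz": 0, "roll": 0, "jaw": -1},
    {"dx": 0, "dy": 40, "dz": 0, "roll": 0, "jaw": -1},
    {"dx": 0, "dy": 40, "dz": 0, "roll": 0, "jaw": -1},
    {"dx": 0, "dy": 40, "dz": 0, "roll": 0, "jaw": -1}
  ]
}}

```text
time_s: 1.43
ee_pos: [0.3943, -0.7927, 0.1628]
eef_rot: [2.963, -0.0, 0.462]
force: [0.5, -0.2, -0.5]
grip_width: 0.0939
grip_force: 0.0
```

```bash
python3 -c "
from h import *
o=get_obs();print(o['qpos'].round(3),o['eef_rot'].round(4),o['ee_pos'].round(4))"
```

```text
[-1.153  1.159  0.236  0.008  1.568 -0.043] [ 2.9628 -0.      0.4618] [ 0.3943 -0.7927  0.1628]
```

Pushing past the limit tilts the tool outward, about 10° so far. I'll push on, then come back, to see whether the tilt persists.

Request:
{"name": "send_rows", "arguments": {
  "rows": [
    {"dx": 0, "dy": 41, "dz": 0, "roll": 0, "jaw": -1},
    {"dx": 0, "dy": 41, "dz": 0, "roll": 0, "jaw": -1},
    {"dx": 0, "dy": 41, "dz": 0, "roll": 0, "jaw": -1},
    {"dx": 0, "dy": 41, "dz": 0, "roll": 0, "jaw": -1},
    {"dx": 0, "dy": 41, "dz": 0, "roll": 0, "jaw": -1},
    {"dx": 0, "dy": 41, "dz": 0, "roll": 0, "jaw": -1}
  ]
}}

```text
time_s: 1.93
ee_pos: [0.4116, -0.8274, 0.1734]
eef_rot: [2.814, 0.0, 0.462]
force: [0.4, 0.3, -0.2]
grip_width: 0.0935
grip_force: 0.0
```

Request:
{"name": "send_rows", "arguments": {
  "rows": [
    {"dx": 0, "dy": -40, "dz": 0, "roll": 0, "jaw": -1},
    {"dx": 0, "dy": -40, "dz": 0, "roll": 0, "jaw": -1},
    {"dx": 0, "dy": -40, "dz": 0, "roll": 0, "jaw": -1},
    {"dx": 0, "dy": -40, "dz": 0, "roll": 0, "jaw": -1}
  ]
}}

```text
time_s: 2.27
ee_pos: [0.3767, -0.7583, 0.1472]
eef_rot: [2.814, -0.0, 0.462]
force: [0.0, -2.5, 1.1]
grip_width: 0.0942
grip_force: 0.0
```

```bash
python3 -c "
from h import *
o=get_obs();print(o['qpos'].round(3),o['eef_rot'].round(4),o['ee_pos'].round(4))"
```

```text
[-1.158  0.854  0.842  0.018  1.119 -0.054] [ 2.8141 -0.      0.462 ] [ 0.3767 -0.7583  0.1472]
```

The tilt persists once made, so this plan works:
1. Make a fixed tool lean of about 24°, fingers toward the spout heading.
2. Grip the level handle across its 30 mm width.
3. Turn about the tool's own z to tip the spout down. This is reversible and can be done over the jar.

Next I need the clearances and the required lean.

```bash
python3 - <<'E'
from h import *
d=dict(np.load('d0.npz'));s=dict(np.load('s0.npz'))
for n,u,v in(('resin',383,208),('timer',364,166),('varn',337,131),('lamp',407,300),('resinfar',283,74),('blue?',215,106)):print(n,onplane(d,u,v,0.005).round(3))
for n,u,v in(('resin',268,240),('timer',306,294),('varn',372,357),('lamp',232,160),('blue',603,342)):print(n,onplane(s,u,v,0.005).round(3))
E
```

```text
resin [ 0.708 -0.087  0.005]
timer [0.726 0.126 0.005]
varn [0.703 0.352 0.005]
lamp [ 0.637 -0.427  0.005]
resinfar [0.615 0.841 0.005]
blue? [0.294 0.666 0.005]
resin [ 0.716 -0.062  0.005]
timer [0.734 0.147 0.005]
varn [0.711 0.377 0.005]
lamp [ 0.628 -0.424  0.005]
blue [0.255 0.682 0.005]
```

Request:
{"name": "send_rows", "arguments": {
  "rows": [
    {"dx": 0, "dy": -38, "dz": -20, "roll": 0, "jaw": -1},
    {"dx": 0, "dy": -38, "dz": -20, "roll": 0, "jaw": -1},
    {"dx": 0, "dy": -38, "dz": -20, "roll": 0, "jaw": -1},
    {"dx": 0, "dy": -38, "dz": -20, "roll": 0, "jaw": -1},
    {"dx": 0, "dy": -38, "dz": -20, "roll": 0, "jaw": -1},
    {"dx": 25, "dy": -25, "dz": -20, "roll": 0, "jaw": -1},
    {"dx": 25, "dy": -25, "dz": -20, "roll": 0, "jaw": -1},
    {"dx": 25, "dy": -25, "dz": -15, "roll": 0, "jaw": -1}
  ]
}}

```text
time_s: 2.93
ee_pos: [0.3172, -0.4698, 0.2088]
eef_rot: [2.813, -0.0, 0.461]
force: [1.3, 0.3, 0.5]
grip_width: 0.0941
grip_force: 0.0
```

Request:
{"name": "send_rows", "arguments": {
  "rows": [
    {"dx": 24, "dy": -27, "dz": -17, "roll": 0, "jaw": -1},
    {"dx": 24, "dy": -27, "dz": -17, "roll": 0, "jaw": -1},
    {"dx": 24, "dy": -27, "dz": -17, "roll": 0, "jaw": -1},
    {"dx": 24, "dy": -27, "dz": -17, "roll": 0, "jaw": -1},
    {"dx": 24, "dy": -27, "dz": -17, "roll": 0, "jaw": -1},
    {"dx": 24, "dy": -27, "dz": -17, "roll": 0, "jaw": -1},
    {"dx": 24, "dy": -27, "dz": -17, "roll": 0, "jaw": -1},
    {"dx": 24, "dy": -27, "dz": -17, "roll": 0, "jaw": -1},
    {"dx": 24, "dy": -27, "dz": -17, "roll": 0, "jaw": -1},
    {"dx": 24, "dy": -27, "dz": -17, "roll": 0, "jaw": -1},
    {"dx": 24, "dy": -27, "dz": -17, "roll": 0, "jaw": -1},
    {"dx": 24, "dy": -27, "dz": -17, "roll": 0, "jaw": -1}
  ]
}}

```text
time_s: 3.93
ee_pos: [0.4093, -0.0074, 0.2979]
eef_rot: [2.815, -0.003, 0.462]
force: [-0.1, -2.3, 0.8]
grip_width: 0.0939
grip_force: 0.0
```

Request:
{"name": "send_rows", "arguments": {
  "rows": [
    {"dx": 16, "dy": -35, "dz": -12, "roll": 0, "jaw": -1},
    {"dx": 16, "dy": -35, "dz": -12, "roll": 0, "jaw": -1},
    {"dx": 16, "dy": -35, "dz": -12, "roll": 0, "jaw": -1},
    {"dx": 16, "dy": -35, "dz": -12, "roll": 0, "jaw": -1},
    {"dx": 16, "dy": -35, "dz": -12, "roll": 0, "jaw": -1},
    {"dx": 16, "dy": -35, "dz": -12, "roll": 0, "jaw": -1},
    {"dx": 16, "dy": -35, "dz": -12, "roll": 0, "jaw": -1},
    {"dx": 16, "dy": -35, "dz": -12, "roll": 0, "jaw": -1},
    {"dx": 16, "dy": -35, "dz": -12, "roll": 0, "jaw": -1},
    {"dx": 16, "dy": -35, "dz": -12, "roll": 0, "jaw": -1}
  ]
}}

```text
time_s: 4.77
ee_pos: [0.3871, 0.3953, 0.2989]
eef_rot: [2.817, -0.002, 0.463]
force: [0.4, -0.1, -0.3]
grip_width: 0.0937
grip_force: 0.0
```

Request:
{"name": "send_rows", "arguments": {
  "rows": [
    {"dx": -20, "dy": -31, "dz": -11, "roll": 0, "jaw": -1},
    {"dx": -20, "dy": -31, "dz": -11, "roll": 0, "jaw": -1},
    {"dx": -20, "dy": -31, "dz": -11, "roll": 0, "jaw": -1},
    {"dx": -20, "dy": -31, "dz": -11, "roll": 0, "jaw": -1},
    {"dx": -20, "dy": -31, "dz": -11, "roll": 0, "jaw": -1},
    {"dx": -20, "dy": -31, "dz": -11, "roll": 0, "jaw": -1},
    {"dx": -20, "dy": -31, "dz": -11, "roll": 0, "jaw": -1},
    {"dx": -20, "dy": -31, "dz": -11, "roll": 0, "jaw": -1},
    {"dx": -20, "dy": -31, "dz": -11, "roll": 0, "jaw": -1},
    {"dx": -20, "dy": -31, "dz": -11, "roll": 0, "jaw": -1},
    {"dx": -20, "dy": -31, "dz": -11, "roll": 0, "jaw": -1},
    {"dx": -20, "dy": -31, "dz": -11, "roll": 0, "jaw": -1}
  ]
}}

```text
time_s: 5.77
ee_pos: [0.0214, 0.6438, 0.3129]
eef_rot: [2.814, 0.016, 0.511]
force: [0.4, 0.7, 1.3]
grip_width: 0.0939
grip_force: 0.0
```

```bash
cat >> h.py <<'E'
from scipy.spatial.transform import Rotation as Rn
def Rt(o): return Rn.from_euler('xyz',o['eef_rot']).as_matrix()
def lean(o):
    z=Rt(o)[:,2]; return np.degrees([np.arccos(-z[2]),np.arctan2(z[1],z[0])]).round(1)
E
python3 -c "
from h import *
o=get_obs();print(o['time_s'],o['qpos'].round(3),o['eef_rot'].round(4),o['ee_pos'].round(4),lean(o));print(Rt(o).T.round(3))"
```

```text
5.7667 [ 1.544  0.697  0.733 -0.167  1.998  2.554] [2.8142 0.0162 0.5113] [0.0214 0.6438 0.3129] [ 18.8 -63.4]
[[ 0.872  0.489 -0.016]
 [ 0.468 -0.823  0.322]
 [ 0.144 -0.288 -0.947]]
```

Request:
{"name": "send_rows", "arguments": {
  "rows": [
    {"dx": 0, "dy": 0, "dz": 0, "roll": -7, "jaw": -1},
    {"dx": 0, "dy": 0, "dz": 0, "roll": -7, "jaw": -1},
    {"dx": 0, "dy": 0, "dz": 0, "roll": -7, "jaw": -1},
    {"dx": 0, "dy": 0, "dz": 0, "roll": -7, "jaw": -1},
    {"dx": 0, "dy": 0, "dz": 0, "roll": -7, "jaw": -1},
    {"dx": 0, "dy": 0, "dz": 0, "roll": -7, "jaw": -1},
    {"dx": 0, "dy": 0, "dz": 0, "roll": -7, "jaw": -1},
    {"dx": 0, "dy": 0, "dz": 0, "roll": -7, "jaw": -1},
    {"dx": 0, "dy": 0, "dz": 0, "roll": -7, "jaw": -1},
    {"dx": 0, "dy": 0, "dz": 0, "roll": -7, "jaw": -1},
    {"dx": 0, "dy": 0, "dz": 0, "roll": -7, "jaw": -1},
    {"dx": 0, "dy": 0, "dz": 0, "roll": -7, "jaw": -1}
  ]
}}

```text
time_s: 6.77
ee_pos: [0.0231, 0.6431, 0.3126]
eef_rot: [3.125, 0.327, 1.981]
force: [0.5, -0.9, -0.4]
grip_width: 0.0938
grip_force: 0.0
```

```bash
cat >> h.py <<'E'
def show():
    o=get_obs();print(o['time_s'],o['qpos'].round(3),o['ee_pos'].round(4),lean(o));print((Rt(o).T*40).round(1)); return o
E
python3 -c "
from h import *
show()"
```

```text
6.7667 [ 1.542  0.695  0.737 -0.168  1.996  1.082] [0.0231 0.6431 0.3126] [ 18.8 -63.5]
[[-15.1  34.7 -12.9]
 [ 36.6  16.1   0.6]
 [  5.8 -11.5 -37.9]]
```

Request:
{"name": "send_rows", "arguments": {
  "rows": [
    {"dx": 36, "dy": 14, "dz": -10, "roll": 0, "jaw": -1},
    {"dx": 36, "dy": 14, "dz": -10, "roll": 0, "jaw": -1},
    {"dx": 36, "dy": 14, "dz": -10, "roll": 0, "jaw": -1},
    {"dx": 36, "dy": 14, "dz": -10, "roll": 0, "jaw": -1},
    {"dx": 36, "dy": 14, "dz": -10, "roll": 0, "jaw": -1},
    {"dx": 36, "dy": 14, "dz": -10, "roll": 0, "jaw": -1},
    {"dx": 36, "dy": 14, "dz": -10, "roll": 0, "jaw": -1},
    {"dx": 36, "dy": 14, "dz": -10, "roll": 0, "jaw": -1},
    {"dx": 36, "dy": 14, "dz": -10, "roll": 0, "jaw": -1},
    {"dx": 36, "dy": 14, "dz": -10, "roll": 0, "jaw": -1},
    {"dx": 36, "dy": 14, "dz": -10, "roll": 0, "jaw": -1},
    {"dx": 36, "dy": 14, "dz": -10, "roll": 0, "jaw": -1}
  ]
}}

```text
time_s: 7.77
ee_pos: [0.0071, 0.7925, 0.2168]
eef_rot: [3.043, 0.162, 1.985]
force: [0.9, 0.3, -0.5]
grip_width: 0.0936
grip_force: 0.0
```

```bash
python3 -c "
from h import *
show()"
```

```text
7.7667 [ 1.569  1.095  0.236 -0.165  1.915  1.098] [0.0071 0.7925 0.2168] [ 10.8 -34.7]
[[-15.9  36.1  -6.4]
 [ 36.2  16.6   3.9]
 [  6.2  -4.3 -39.3]]
```

Request:
{"name": "send_rows", "arguments": {
  "rows": [
    {"dx": 37, "dy": 13, "dz": -8, "roll": 0, "jaw": -1},
    {"dx": 37, "dy": 13, "dz": -8, "roll": 0, "jaw": -1},
    {"dx": 37, "dy": 13, "dz": -6, "roll": 0, "jaw": -1},
    {"dx": 37, "dy": 13, "dz": -6, "roll": 0, "jaw": -1},
    {"dx": 37, "dy": 13, "dz": -4, "roll": 0, "jaw": -1},
    {"dx": 37, "dy": 13, "dz": -4, "roll": 0, "jaw": -1},
    {"dx": 37, "dy": 13, "dz": -2, "roll": 0, "jaw": -1},
    {"dx": 37, "dy": 13, "dz": -2, "roll": 0, "jaw": -1},
    {"dx": 37, "dy": 13, "dz": 0, "roll": 0, "jaw": -1},
    {"dx": 37, "dy": 13, "dz": 0, "roll": 0, "jaw": -1},
    {"dx": 37, "dy": 13, "dz": 2, "roll": 0, "jaw": -1},
    {"dx": 37, "dy": 13, "dz": 2, "roll": 0, "jaw": -1}
  ]
}}

```text
time_s: 8.77
ee_pos: [-0.0197, 0.883, 0.1489]
eef_rot: [2.935, -0.083, 2.023]
force: [0.1, -0.3, -0.0]
grip_width: 0.0939
grip_force: 0.0
```

```bash
python3 -c "
from h import *
show()"
```

```text
8.7667 [ 1.599  1.178  0.236 -0.154  1.567  1.143] [-0.0197  0.883   0.1489] [12.7 47.5]
[[-17.4  35.9   3.3]
 [ 35.5  16.5   8.2]
 [  6.    6.5 -39. ]]
```

Request:
{"name": "send_rows", "arguments": {
  "rows": [
    {"dx": 39, "dy": 11, "dz": 0, "roll": 0, "jaw": -1},
    {"dx": 39, "dy": 11, "dz": 0, "roll": 0, "jaw": -1},
    {"dx": 39, "dy": 11, "dz": 2, "roll": 0, "jaw": -1},
    {"dx": 39, "dy": 11, "dz": 2, "roll": 0, "jaw": -1},
    {"dx": 39, "dy": 11, "dz": 4, "roll": 0, "jaw": -1},
    {"dx": 39, "dy": 11, "dz": 4, "roll": 0, "jaw": -1},
    {"dx": 39, "dy": 11, "dz": 6, "roll": 0, "jaw": -1},
    {"dx": 39, "dy": 11, "dz": 6, "roll": 0, "jaw": -1},
    {"dx": 39, "dy": 11, "dz": 6, "roll": 0, "jaw": -1}
  ]
}}

```text
time_s: 9.52
ee_pos: [-0.0575, 0.9412, 0.1396]
eef_rot: [2.848, -0.278, 2.073]
force: [-0.4, -0.8, 0.0]
grip_width: 0.0943
grip_force: 0.0
```

```bash
python3 -c "
from h import *
show()"
```

```text
9.5167 [ 1.636  1.207  0.236 -0.157  1.329  1.184] [-0.0575  0.9412  0.1396] [23. 71.]
[[-18.5  33.7  11. ]
 [ 35.1  15.7  11.1]
 [  5.1  14.8 -36.8]]
```

Request:
{"name": "send_rows", "arguments": {
  "rows": [
    {"dx": 39, "dy": 8, "dz": 8, "roll": 0, "jaw": -1},
    {"dx": 39, "dy": 8, "dz": 8, "roll": 0, "jaw": -1}
  ]
}}

```text
time_s: 9.68
ee_pos: [-0.0698, 0.9528, 0.1391]
eef_rot: [2.828, -0.32, 2.087]
force: [0.1, -0.9, -0.8]
grip_width: 0.0939
grip_force: 0.0
```

```bash
cat >> h.py <<'E'
def rollto(R,az):
    # roll (deg) so that tool y is closest to horizontal heading az
    best=max(range(-1800,1800),key=lambda k:(R@Rn.from_euler('z',k/10,degrees=True).as_matrix())[:,1]@np.array([np.cos(np.radians(az)),np.sin(np.radians(az)),0]))
    R2=R@Rn.from_euler('z',best/10,degrees=True).as_matrix(); return best/10,R2
E
python3 -c "
from h import *
o=show();k,R=rollto(Rt(o),-14);print(k,R[:,1],(R.T*40).round(1))
print(Rt(o).T@np.array([.40,.30,.27])-Rt(o).T@o['ee_pos'])"
```

```text
9.6833 [ 1.649  1.213  0.236 -0.16   1.277  1.198] [-0.0698  0.9528  0.1391] [25.5 73.7]
[[-18.7  33.   12.6]
 [ 35.   15.4  11.7]
 [  4.8  16.5 -36.1]]
40.9 [ 0.96828053 -0.24938448  0.01549823] [[  8.7  35.   17.2]
 [ 38.7 -10.    0.6]
 [  4.8  16.5 -36.1]]
[-0.71782228  0.19811452 -0.33093904]
```

Request:
{"name": "send_rows", "arguments": {
  "rows": [
    {"dx": -36, "dy": 10, "dz": -17, "roll": 0, "jaw": -1},
    {"dx": -36, "dy": 10, "dz": -17, "roll": 0, "jaw": -1},
    {"dx": -36, "dy": 10, "dz": -17, "roll": 0, "jaw": -1},
    {"dx": -36, "dy": 10, "dz": -17, "roll": 0, "jaw": -1},
    {"dx": -36, "dy": 10, "dz": -17, "roll": 0, "jaw": -1},
    {"dx": -36, "dy": 10, "dz": -17, "roll": 0, "jaw": -1},
    {"dx": -36, "dy": 10, "dz": -17, "roll": 0, "jaw": -1},
    {"dx": -36, "dy": 10, "dz": -17, "roll": 0, "jaw": -1},
    {"dx": -36, "dy": 10, "dz": -17, "roll": 0, "jaw": -1},
    {"dx": -36, "dy": 10, "dz": -17, "roll": 0, "jaw": -1},
    {"dx": -36, "dy": 10, "dz": -17, "roll": 0, "jaw": -1},
    {"dx": -36, "dy": 10, "dz": -17, "roll": 0, "jaw": -1}
  ]
}}

```text
time_s: 10.68
ee_pos: [0.1827, 0.6066, 0.2164]
eef_rot: [2.826, -0.319, 2.088]
force: [0.8, 0.0, 0.8]
grip_width: 0.0941
grip_force: 0.0
```

Request:
{"name": "send_rows", "arguments": {
  "rows": [
    {"dx": -36, "dy": 10, "dz": -17, "roll": 0, "jaw": -1},
    {"dx": -36, "dy": 10, "dz": -17, "roll": 0, "jaw": -1},
    {"dx": -36, "dy": 10, "dz": -17, "roll": 0, "jaw": -1},
    {"dx": -36, "dy": 10, "dz": -17, "roll": 0, "jaw": -1},
    {"dx": -36, "dy": 10, "dz": -17, "roll": 0, "jaw": -1},
    {"dx": -36, "dy": 10, "dz": -17, "roll": 0, "jaw": -1},
    {"dx": 0, "dy": 0, "dz": 0, "roll": 7, "jaw": -1},
    {"dx": 0, "dy": 0, "dz": 0, "roll": 7, "jaw": -1},
    {"dx": 0, "dy": 0, "dz": 0, "roll": 7, "jaw": -1},
    {"dx": 0, "dy": 0, "dz": 0, "roll": 7, "jaw": -1},
    {"dx": 0, "dy": 0, "dz": 0, "roll": 7, "jaw": -1},
    {"dx": 0, "dy": 0, "dz": 0, "roll": 6, "jaw": -1}
  ]
}}

```text
time_s: 11.68
ee_pos: [0.3235, 0.411, 0.2584]
eef_rot: [3.125, -0.444, 1.318]
force: [-0.1, 0.5, -0.3]
grip_width: 0.094
grip_force: 0.0
```

```bash
python3 - <<'E'
from h import *
o=show();R=Rt(o);k,_=rollto(R,-14);print('roll',k)
g=np.array([.521,-.163,.125]); t=g+.019*R[:,2]+np.array([0,0,.0]); print('pre-grasp delta tool mm',(1000*R.T@(t-o['ee_pos'])).round(0))
E
```

```text
11.6833 [ 0.713 -0.025  1.827  0.282  0.976  0.854] [0.3235 0.411  0.2584] [25.5 73.4]
[[  9.   35.   17.2]
 [ 38.7 -10.3   0.6]
 [  4.9  16.5 -36.1]]
roll -0.4
pre-grasp delta tool mm [-515.  336.  -73.]
```

Request:
{"name": "send_rows", "arguments": {
  "rows": [
    {"dx": -33, "dy": 21, "dz": -8, "roll": 0, "jaw": -1},
    {"dx": -33, "dy": 21, "dz": -8, "roll": 0, "jaw": -1},
    {"dx": -33, "dy": 21, "dz": -8, "roll": 0, "jaw": -1},
    {"dx": -33, "dy": 21, "dz": -8, "roll": 0, "jaw": -1},
    {"dx": -33, "dy": 21, "dz": -8, "roll": 0, "jaw": -1},
    {"dx": -33, "dy": 21, "dz": -8, "roll": 0, "jaw": -1},
    {"dx": -33, "dy": 21, "dz": -8, "roll": 0, "jaw": -1},
    {"dx": -33, "dy": 21, "dz": -8, "roll": 0, "jaw": -1},
    {"dx": -33, "dy": 21, "dz": -8, "roll": 0, "jaw": -1},
    {"dx": -33, "dy": 21, "dz": -8, "roll": 0, "jaw": -1},
    {"dx": -33, "dy": 21, "dz": -8, "roll": 0, "jaw": -1},
    {"dx": -33, "dy": 21, "dz": -8, "roll": 0, "jaw": -1}
  ]
}}

```text
time_s: 12.68
ee_pos: [0.469, -0.0411, 0.1793]
eef_rot: [3.121, -0.442, 1.325]
force: [0.8, 0.9, 0.0]
grip_width: 0.0942
grip_force: 0.0
```

Request:
{"name": "send_rows", "arguments": {
  "rows": [
    {"dx": -33, "dy": 21, "dz": -8, "roll": 0, "jaw": -1},
    {"dx": -33, "dy": 21, "dz": -8, "roll": 0, "jaw": -1},
    {"dx": -33, "dy": 21, "dz": -4, "roll": 0, "jaw": -1},
    {"dx": -25, "dy": 15, "dz": 0, "roll": 0, "jaw": -1},
    {"dx": 0, "dy": 0, "dz": 0, "roll": 0, "jaw": -1}
  ]
}}

```text
time_s: 13.1
ee_pos: [0.5148, -0.1792, 0.1433]
eef_rot: [3.124, -0.442, 1.321]
force: [-1.0, 0.8, -0.4]
grip_width: 0.0941
grip_force: 0.0
```

```bash
python3 - <<'E'
from h import *
o=show();c=snap('wrist','w1');W=pts(c);I=c['frame'].astype(int)
red=(I[...,0]>80)&(I[...,0]>2*I[...,1])&(I[...,0]>2*I[...,2])&np.isfinite(W[...,2])&(W[...,2]>.04)
P=W[red];print(len(P),P.min(0).round(4),P.max(0).round(4)) if len(P) else print('none')
T=P[P[:,2]>.084]
if len(T)>5:print(len(T),T.mean(0),cv2.minAreaRect(T[:,:2].astype(np.float32)))
E
```

```text
13.1 [-0.607  0.413  1.583  0.433  1.317 -0.501] [ 0.5148 -0.1792  0.1433] [25.3 73.4]
[[  8.9  35.   17.1]
 [ 38.7 -10.2   0.6]
 [  4.9  16.4 -36.2]]
557 [ 0.5049 -0.1742  0.044 ] [ 0.5354 -0.1544  0.0892]
476 [ 0.52060626 -0.16394014  0.08657537] ((0.5210198760032654, -0.16388805210590363), (0.013801240362226963, 0.028972577303647995), 75.29345703125)
```

View pics/w1.png

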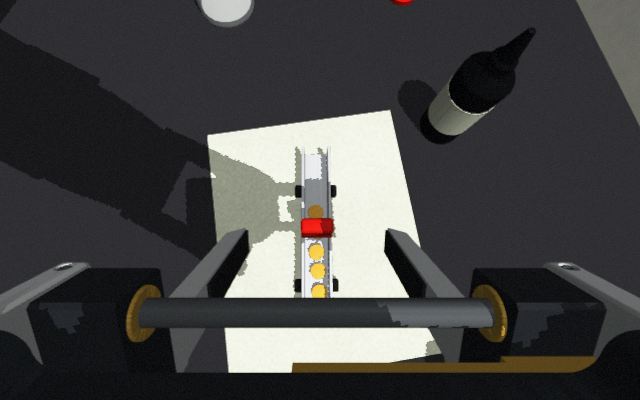

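The wrist view shows the handle at (317,228), with the spout pointing up in the image and the discs inside the channel. The handle top measures (0.521,-0.164) with heading 75.3°, and its 14×29 mm size agrees with the description. Now I'll descend along the leaning tool axis and grip.

Request:
{"name": "send_rows", "arguments": {
  "rows": [
    {"dx": -16, "dy": 1, "dz": 0, "roll": 0, "jaw": -1},
    {"dx": 0, "dy": 0, "dz": 15, "roll": 0, "jaw": -1},
    {"dx": 0, "dy": 0, "dz": 15, "roll": 0, "jaw": -1},
    {"dx": 0, "dy": 0, "dz": 15, "roll": 0, "jaw": -1},
    {"dx": 0, "dy": 0, "dz": 15, "roll": 0, "jaw": -1},
    {"dx": 0, "dy": 0, "dz": 15, "roll": 0, "jaw": -0.5},
    {"dx": 0, "dy": 0, "dz": 15, "roll": 0, "jaw": -0.3},
    {"dx": 0, "dy": 0, "dz": 0, "roll": 0, "jaw": 0},
    {"dx": 0, "dy": 0, "dz": 0, "roll": 0, "jaw": 0}
  ],
  "force": 10
}}

```text
time_s: 13.9
ee_pos: [0.5225, -0.1522, 0.0577]
eef_rot: [3.123, -0.442, 1.326]
force: [0.1, -0.5, 0.6]
grip_width: 0.071
grip_force: 0.0
```

```bash
python3 - <<'E'
from h import *
o=show();print(o['grip_width'],(o['ee_pos']-.019*Rt(o)[:,2]).round(4))
E
```

```text
13.9 [-0.559  0.517  1.658  0.471  1.139 -0.548] [ 0.5225 -0.1522  0.0577] [25.3 73.6]
[[  8.8  35.1  17.1]
 [ 38.7 -10.    0.7]
 [  4.8  16.4 -36.1]]
0.07100519340699973 [ 0.5202 -0.16    0.0748]
```

Request:
{"name": "send_rows", "arguments": {
  "rows": [
    {"dx": -4, "dy": 0, "dz": 0, "roll": 0, "jaw": 0.2},
    {"dx": 0, "dy": 0, "dz": 0, "roll": 0, "jaw": 1},
    {"dx": 0, "dy": 0, "dz": 0, "roll": 0, "jaw": 1},
    {"dx": 0, "dy": 0, "dz": 0, "roll": 0, "jaw": 1},
    {"dx": 0, "dy": 0, "dz": 0, "roll": 0, "jaw": 1},
    {"dx": 0, "dy": 0, "dz": 0, "roll": 0, "jaw": 1},
    {"dx": 0, "dy": 0, "dz": 0, "roll": 0, "jaw": 1}
  ],
  "force": 10
}}

```text
time_s: 14.48
ee_pos: [0.5218, -0.1561, 0.0557]
eef_rot: [3.123, -0.442, 1.325]
force: [-0.7, -0.6, 2.5]
grip_width: 0.0302
grip_force: 10.0
```

Request:
{"name": "send_rows", "arguments": {
  "rows": [
    {"dx": 0, "dy": 0, "dz": 0, "roll": 0, "jaw": 1},
    {"dx": 0, "dy": 0, "dz": 0, "roll": 0, "jaw": 1},
    {"dx": 0, "dy": 0, "dz": 0, "roll": 0, "jaw": 1}
  ],
  "force": 55
}}

```text
time_s: 14.73
ee_pos: [0.5218, -0.1561, 0.0557]
eef_rot: [3.123, -0.442, 1.325]
force: [-1.1, -1.4, 4.0]
grip_width: 0.0296
grip_force: 55.0
```

```bash
python3 - <<'E'
from h import *
o=show();R=Rt(o);print(o['grip_width'],o['force'],(o['ee_pos']-.019*R[:,2]).round(4));print('up 10mm:',(10*R.T@[0,0,1]).round(2));np.savez('grasp.npz',p=o['ee_pos'],R=R)
E
```

```text
14.7333 [-0.566  0.522  1.655  0.471  1.139 -0.554] [ 0.5218 -0.1561  0.0557] [25.4 73.5]
[[  8.8  35.1  17.1]
 [ 38.7 -10.    0.7]
 [  4.9  16.4 -36.1]]
0.029555426665329614 [-1.07598514 -1.40628634  3.9621903 ] [ 0.5195 -0.1639  0.0729]
up 10mm: [ 4.28  0.16 -9.04]
```

Request:
{"name": "send_rows", "arguments": {
  "rows": [
    {"dx": 2, "dy": 0, "dz": -4, "roll": 0, "jaw": 1},
    {"dx": 3, "dy": 0, "dz": -7, "roll": 0, "jaw": 1},
    {"dx": 4.3, "dy": 0.2, "dz": -9, "roll": 0, "jaw": 1},
    {"dx": 5.2, "dy": 0.2, "dz": -11, "roll": 0, "jaw": 1},
    {"dx": 5.2, "dy": 0.2, "dz": -11, "roll": 0, "jaw": 1},
    {"dx": 5.2, "dy": 0.2, "dz": -11, "roll": 0, "jaw": 1},
    {"dx": 5.2, "dy": 0.2, "dz": -11, "roll": 0, "jaw": 1},
    {"dx": 5.2, "dy": 0.2, "dz": -11, "roll": 0, "jaw": 1},
    {"dx": 5.2, "dy": 0.2, "dz": -11, "roll": 0, "jaw": 1},
    {"dx": 4.3, "dy": 0.2, "dz": -9, "roll": 0, "jaw": 1},
    {"dx": 2, "dy": 0, "dz": -4, "roll": 0, "jaw": 1},
    {"dx": 0, "dy": 0, "dz": 0, "roll": 0, "jaw": 1}
  ]
}}

```text
time_s: 15.73
ee_pos: [0.5219, -0.1562, 0.1662]
eef_rot: [3.122, -0.442, 1.326]
force: [-0.5, 0.1, -3.5]
grip_width: 0.0296
grip_force: 55.0
```

```bash
python3 - <<'E'
from h import *
o=show();print(o['grip_width'],o['grip_force'])
c=snap('wrist','w2');d=snap('side','d2')
cv2.imwrite('pics/e2.png',np.hstack([c['frame'][80:320,200:440],cv2.resize(d['frame'][150:290,270:410],(240,240),interpolation=cv2.INTER_CUBIC)])[:,:,::-1])
W=pts(c);I=c['frame'].astype(int)
# side-wall tops / floor ahead of handle
g=o['ee_pos']-.019*Rt(o)[:,2];d_=np.array([np.cos(np.radians(75.3)),np.sin(np.radians(75.3))]);n_=np.array([-d_[1],d_[0]])
s=(W[...,:2]-g[:2])@d_;l=(W[...,:2]-g[:2])@n_;h=W[...,2]-g[2]+.070
for a,b in((-.09,-.06),(-.05,-.03),(.02,.04),(.04,.06),(.06,.08),(.08,.1)):
    m=(s>a)&(s<b)&(abs(l)<.02)&(h>.034)&(h<.05);f=(s>a)&(s<b)&(abs(l)<.011)&(h>.0)&(h<.03)
    print(a,m.sum(),np.nanmedian(h[m]) if m.any() else '',np.nanmedian(l[m]) if m.any() else '','floor',f.sum(),np.nanmedian(h[f]) if f.any() else '')
E
```

```text
15.7333 [-0.566  0.376  1.577  0.437  1.339 -0.451] [ 0.5219 -0.1562  0.1662] [25.3 73.3]
[[  8.8  35.1  17.1]
 [ 38.7 -10.    0.7]
 [  4.9  16.4 -36.2]]
0.029623970518058897 54.977408051490784
-0.09 206 0.03807078448035442 0.011330281165582634 floor 892 0.01306309519239246
-0.05 19 0.03834580883863181 0.011840679857162513 floor 177 0.012378486425482699
0.02 241 0.03806406992094885 0.011943187610750902 floor 584 0.01296953653246316
0.04 203 0.0381162288545554 -0.013758405220512011 floor 592 0.012233973727570444
0.06 195 0.03816449110117137 -0.013592028982621046 floor 556 0.012334286371394387
0.08 136 0.03808558914189644 -0.013364473896788411 floor 398 0.012234294597619183
```

View pics/e2.png

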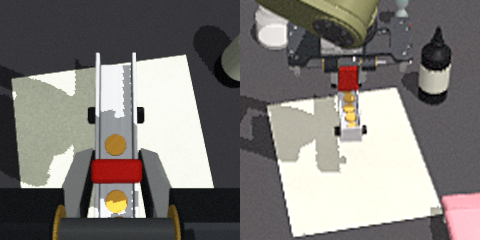

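The lift held. The discs are still in the channel and the wall-top heights are constant along the length, so the chute is level. Next is a gentle carry to just short of the jar.

```bash
cat > plan.py <<'E'
from h import *
a75=np.radians(75.3)
X=np.array([np.cos(a75),np.sin(a75),0]);Z=np.array([0,0,1.]);Y=np.cross(Z,X)
G=np.load('grasp.npz')
def geom(o_R0,R):
    # chute axes now, from grasp-time tool rotation R0
    D=R@o_R0.T; return D@X,D@Y,D@Z
def tcp_for_spout(S,R):
    x,y,z=geom(G['R'],R); return S-.094*x+.0575*z+.019*R[:,2]
def spout(p,R):
    x,y,z=geom(G['R'],R); return p-.019*R[:,2]+.094*x-.0575*z
E
python3 - <<'E'
from plan import *
o=get_obs();R=Rt(o);p=o['ee_pos'];print('spout',spout(p,R).round(4))
J=np.array([.484,.180,0])
S=J-.075*X+[0,0,.115]
d=1000*R.T@(tcp_for_spout(S,R)-p);print(d.round(1),np.linalg.norm(d))
E
```

```text
spout [ 0.5429 -0.0729  0.1243]
[ 136.9 -120.8   73.1] 196.68769116539755
```

Request:
{"name": "send_rows", "arguments": {
  "rows": [
    {"dx": 2.8, "dy": -2.5, "dz": 1.5, "roll": 0, "jaw": 1},
    {"dx": 7, "dy": -6, "dz": 3.7, "roll": 0, "jaw": 1},
    {"dx": 12, "dy": -10.5, "dz": 6.3, "roll": 0, "jaw": 1},
    {"dx": 16, "dy": -14, "dz": 8.6, "roll": 0, "jaw": 1},
    {"dx": 18, "dy": -16, "dz": 9.7, "roll": 0, "jaw": 1},
    {"dx": 18, "dy": -16, "dz": 9.7, "roll": 0, "jaw": 1},
    {"dx": 18, "dy": -16, "dz": 9.7, "roll": 0, "jaw": 1},
    {"dx": 16, "dy": -14, "dz": 8.6, "roll": 0, "jaw": 1},
    {"dx": 12.5, "dy": -11, "dz": 6.7, "roll": 0, "jaw": 1},
    {"dx": 8.5, "dy": -7.5, "dz": 4.5, "roll": 0, "jaw": 1},
    {"dx": 5, "dy": -4.5, "dz": 2.6, "roll": 0, "jaw": 1},
    {"dx": 3, "dy": -2.5, "dz": 1.5, "roll": 0, "jaw": 1}
  ]
}}

```text
time_s: 16.83
ee_pos: [0.4435, 0.0248, 0.1555]
eef_rot: [3.124, -0.442, 1.326]
force: [0.3, -0.3, -2.5]
grip_width: 0.0295
grip_force: 55.0
```

```bash
python3 - <<'E'
from plan import *
o=show();R=Rt(o);p=o['ee_pos'];print('spout',spout(p,R).round(4),o['grip_width'])
c=snap('wrist','w3');W=pts(c)
ok=np.isfinite(W[...,2])&(np.hypot(W[...,0]-.484,W[...,1]-.18)<.06)
for lo,hi in((.076,.092),(.02,.055),(.003,.015)):
    m=ok&(W[...,2]>lo)&(W[...,2]<hi);Q=W[m];print(lo,len(Q),Q.min(0).round(4),Q.max(0).round(4),cv2.minEnclosingCircle(Q[:,:2].astype(np.float32)) if len(Q) else '')
E
```

```text
16.8333 [-0.295  0.095  1.957  0.49   1.142 -0.265] [0.4435 0.0248 0.1555] [25.4 73.6]
[[  8.8  35.1  17.1]
 [ 38.7 -10.    0.7]
 [  4.8  16.4 -36.1]]
spout [0.465  0.1079 0.1151] 0.02952346297036729
0.076 785 [0.4543 0.1483 0.076 ] [0.5104 0.2048 0.0846] ((0.48281702399253845, 0.1767105609178543), 0.02912978269159794)
0.02 1142 [0.4447 0.1389 0.0201] [0.518  0.2124 0.055 ] ((0.4821704626083374, 0.17648808658123016), 0.03799553960561752)
0.003 469 [0.4448 0.1459 0.0047] [0.5136 0.2122 0.0149] ((0.48205581307411194, 0.17519928514957428), 0.037415049970149994)
```

View pics/w3.png

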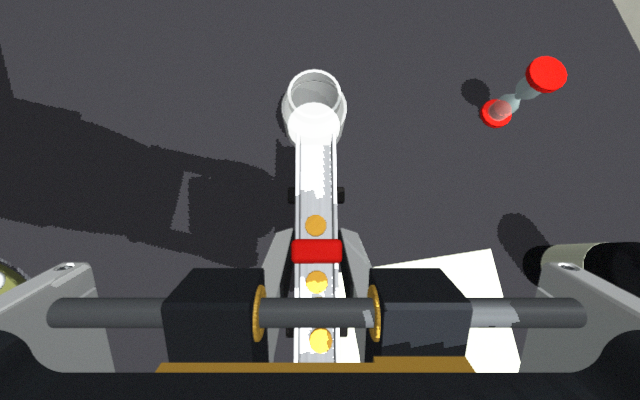

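The jar rim circle measures centre (0.4825,0.1767) with radius 29 mm, which agrees with the 57 mm neck. In the image the spout is just short of the jar rim at (315,100), and the discs are still inside.

```bash
cat >> plan.py <<'E'
JC=np.array([.4825,.1767,0])
def rows(phis,zs,back=.009):
    """tool-frame rows from the present state through roll increments; phis are roll steps (deg)"""
    o=get_obs();p=o['ee_pos'].copy();R=Rt(o)
    for k,zz in zip(phis,zs):
        R2=R@Rn.from_euler('z',k,degrees=True).as_matrix()
        x,y,z=geom(G['R'],R2);h=x*[1,1,0];h/=np.linalg.norm(h)
        t=tcp_for_spout(JC-back*h+[0,0,zz],R2)
        d=1000*R.T@(t-p);print(k,d.round(1),'slope',np.degrees(np.arcsin(-x[2])).round(1),'side',np.degrees(np.arcsin(y[2])).round(1),'head',np.degrees(np.arctan2(x[1],x[0])).round(0))
        p=t;R=R2
E
python3 - <<'E'
from plan import *
c=dict(np.load('w3.npz'));W=pts(c);o=get_obs();R=Rt(o);g=o['ee_pos']-.019*R[:,2]
s=(W[...,:2]-g[:2])@X[:2];l=(W[...,:2]-g[:2])@Y[:2];h=W[...,2]-g[2]+.0715
m=(abs(abs(l)-.0145)<.003)&(abs(h-.04)<.006);print('wall tip',np.percentile(s[m],[90,98,99.5,100]).round(4),np.median(h[m]),'l',np.percentile(l[m],[2,98]))
rows([0],[.101])
E
```

```text
wall tip [0.0788 0.0909 0.0933 0.0943] 0.0397118724024557 l [-0.01688904  0.01509637]
0 [49.9 -0.6 39.3] slope -0.0 side 0.0 head 75.0
```

Request:
{"name": "send_rows", "arguments": {
  "rows": [
    {"dx": 2.4, "dy": 0, "dz": 1.9, "roll": 0, "jaw": 1},
    {"dx": 4.7, "dy": 0, "dz": 3.7, "roll": 0, "jaw": 1},
    {"dx": 7.1, "dy": 0, "dz": 5.6, "roll": 0, "jaw": 1},
    {"dx": 9.4, "dy": 0, "dz": 7.4, "roll": 0, "jaw": 1},
    {"dx": 9.4, "dy": 0, "dz": 7.4, "roll": 0, "jaw": 1},
    {"dx": 7.9, "dy": -0.3, "dz": 6.2, "roll": 0, "jaw": 1},
    {"dx": 5.5, "dy": -0.3, "dz": 4.3, "roll": 0, "jaw": 1},
    {"dx": 3.5, "dy": 0, "dz": 2.8, "roll": 0, "jaw": 1},
    {"dx": 0, "dy": 0, "dz": 0, "roll": 0, "jaw": 1}
  ],
  "force": 60
}}

```text
time_s: 17.63
ee_pos: [0.4591, 0.0848, 0.1411]
eef_rot: [3.124, -0.442, 1.326]
force: [0.3, 1.1, -3.0]
grip_width: 0.0294
grip_force: 60.0
```

```bash
python3 - <<'E'
from plan import *
o=show();print('spout',spout(o['ee_pos'],Rt(o)).round(4))
rows([-1.5,-3]+[-5]*10,[.101]*12)
E
```

```text
17.6333 [-0.148  0.133  1.953  0.51   1.051 -0.155] [0.4591 0.0848 0.1411] [25.4 73.6]
[[  8.8  35.1  17.1]
 [ 38.7 -10.    0.6]
 [  4.8  16.4 -36.1]]
spout [0.4805 0.1679 0.1008]
-1.5 [ 0.1  1.5 -0.2] slope 0.0 side -0.6 head 77.0
-3 [0.1 3.6 0. ] slope 0.1 side -1.9 head 79.0
-5 [0.3 6.  0. ] slope 0.4 side -4.0 head 84.0
-5 [0.3 6.  0.1] slope 0.9 side -6.1 head 88.0
-5 [0.3 6.  0.1] slope 1.5 side -8.1 head 93.0
-5 [0.3 5.9 0.1] slope 2.3 side -10.1 head 97.0
-5 [0.3 5.9 0.1] slope 3.2 side -12.0 head 102.0
-5 [0.2 5.9 0.1] slope 4.3 side -13.9 head 106.0
-5 [0.2 5.9 0.2] slope 5.5 side -15.6 head 111.0
-5 [0.2 5.9 0.2] slope 6.9 side -17.2 head 115.0
-5 [0.2 5.9 0.2] slope 8.4 side -18.7 head 119.0
-5 [0.2 5.9 0.2] slope 9.9 side -20.1 head 123.0
```

Request:
{"name": "send_rows", "arguments": {
  "rows": [
    {"dx": 0.1, "dy": 1.5, "dz": 0, "roll": -1.5, "jaw": 1},
    {"dx": 0.1, "dy": 3.6, "dz": 0, "roll": -3, "jaw": 1},
    {"dx": 0.3, "dy": 6, "dz": 0, "roll": -5, "jaw": 1},
    {"dx": 0.3, "dy": 6, "dz": 0.1, "roll": -5, "jaw": 1},
    {"dx": 0.3, "dy": 6, "dz": 0.1, "roll": -5, "jaw": 1},
    {"dx": 0.3, "dy": 5.9, "dz": 0.1, "roll": -5, "jaw": 1},
    {"dx": 0.3, "dy": 5.9, "dz": 0.1, "roll": -5, "jaw": 1},
    {"dx": 0.2, "dy": 5.9, "dz": 0.1, "roll": -5, "jaw": 1},
    {"dx": 0.2, "dy": 5.9, "dz": 0.2, "roll": -5, "jaw": 1},
    {"dx": 0.2, "dy": 5.9, "dz": 0.2, "roll": -5, "jaw": 1}
  ]
}}

```text
time_s: 18.47
ee_pos: [0.5099, 0.0893, 0.1498]
eef_rot: [2.808, -0.297, 2.152]
force: [-0.2, -0.6, -2.8]
grip_width: 0.03
grip_force: 60.0
```

```bash
python3 - <<'E'
from plan import *
o=show();print('spout',spout(o['ee_pos'],Rt(o)).round(4))
rows([-5]*12,[.100,.099,.098,.097,.096,.095]+[.094]*6)
E
```

```text
18.4667 [-0.122  0.229  1.815  0.5    1.077 -0.889] [0.5099 0.0893 0.1498] [25.3 73.5]
[[-21.   32.   11.7]
 [ 33.7  17.5  12.5]
 [  4.9  16.4 -36.1]]
spout [0.4866 0.1673 0.1011]
-5 [1.  5.9 1.6] slope 8.5 side -18.8 head 119.0
-5 [-0.1  5.6  1.1] slope 10.0 side -20.1 head 124.0
-5 [-0.   5.5  1.1] slope 11.7 side -21.3 head 128.0
-5 [-0.   5.5  1.1] slope 13.5 side -22.3 head 132.0
-5 [0.  5.5 1.2] slope 15.4 side -23.2 head 136.0
-5 [0.1 5.5 1.2] slope 17.3 side -23.8 head 141.0
-5 [0.1 5.4 1.2] slope 19.3 side -24.3 head 145.0
-5 [0.2 5.9 0.3] slope 21.4 side -24.5 head 149.0
-5 [0.2 5.9 0.3] slope 23.5 side -24.6 head 154.0
-5 [0.2 5.9 0.3] slope 25.6 side -24.4 head 158.0
-5 [0.2 5.9 0.3] slope 27.7 side -24.0 head 162.0
-5 [0.2 5.9 0.3] slope 29.9 side -23.5 head 167.0
```

Request:
{"name": "send_rows", "arguments": {
  "rows": [
    {"dx": 1, "dy": 5.9, "dz": 1.6, "roll": -5, "jaw": 1},
    {"dx": -0.1, "dy": 5.6, "dz": 1.1, "roll": -5, "jaw": 1},
    {"dx": 0, "dy": 5.5, "dz": 1.1, "roll": -5, "jaw": 1},
    {"dx": 0, "dy": 5.5, "dz": 1.1, "roll": -5, "jaw": 1},
    {"dx": 0, "dy": 5.5, "dz": 1.2, "roll": -5, "jaw": 1}
  ]
}}

```text
time_s: 18.88
ee_pos: [0.5307, 0.1084, 0.1544]
eef_rot: [2.718, -0.133, 2.567]
force: [0.2, -0.1, -3.5]
grip_width: 0.0293
grip_force: 60.0
```

```bash
python3 - <<'E'
from plan import *
o=show();print('spout',spout(o['ee_pos'],Rt(o)).round(4),o['grip_width'])
a=snap('side','d4');b=snap('scene','s4');w=snap('wrist','w4')
f=lambda c,x,y,n:cv2.resize(c['frame'][y:y+n,x:x+n],(266,266),interpolation=cv2.INTER_CUBIC)
cv2.imwrite('pics/e4.png',np.hstack([f(a,220,80,140),f(b,320,170,120),f(w,150,0,330)])[:,:,::-1])
rows([-5]*12,[.096,.095]+[.094]*10)
E
```

```text
18.8833 [-0.079  0.266  1.755  0.495  1.078 -1.275] [0.5307 0.1084 0.1544] [25.3 73.5]
[[-33.3  21.6   5.3]
 [ 21.7  29.4  16.3]
 [  4.9  16.4 -36.1]]
spout [0.4891 0.1705 0.096 ] 0.029297213238428564
-5 [-0.   5.6  0.2] slope 17.2 side -23.8 head 140.0
-5 [0.1 5.4 1.2] slope 19.2 side -24.2 head 145.0
-5 [0.1 5.4 1.2] slope 21.2 side -24.5 head 149.0
-5 [0.2 5.9 0.3] slope 23.3 side -24.6 head 153.0
-5 [0.2 5.9 0.3] slope 25.4 side -24.4 head 158.0
-5 [0.2 5.9 0.3] slope 27.6 side -24.1 head 162.0
-5 [0.2 5.9 0.3] slope 29.7 side -23.5 head 167.0
-5 [0.2 5.9 0.3] slope 31.8 side -22.8 head 171.0
-5 [0.2 5.9 0.3] slope 33.9 side -21.9 head 176.0
-5 [0.2 5.9 0.3] slope 36.0 side -20.8 head -179.0
-5 [0.2 6.  0.3] slope 38.0 side -19.5 head -174.0
-5 [0.2 6.  0.3] slope 40.0 side -18.1 head -169.0
```

View pics/e4.png

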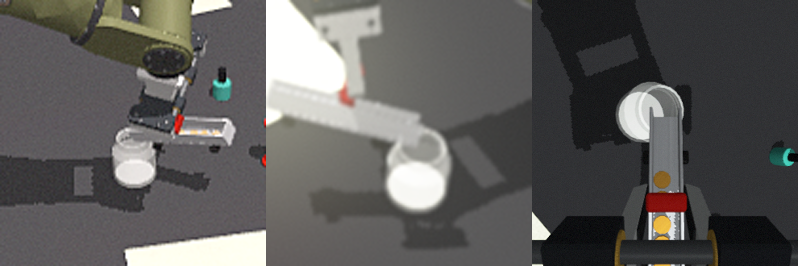

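All three views show the spout over the mouth, with the discs still behind it and on the lower wall. I'll keep tipping.

Request:
{"name": "send_rows", "arguments": {
  "rows": [
    {"dx": 0, "dy": 5.6, "dz": 0.3, "roll": -5, "jaw": 1},
    {"dx": 0.1, "dy": 5.5, "dz": 1.1, "roll": -5, "jaw": 1},
    {"dx": 0.1, "dy": 5.5, "dz": 1.1, "roll": -5, "jaw": 1},
    {"dx": 0.2, "dy": 5.9, "dz": 0.3, "roll": -5, "jaw": 1},
    {"dx": 0.2, "dy": 5.9, "dz": 0.3, "roll": -5, "jaw": 1},
    {"dx": 0.2, "dy": 5.9, "dz": 0.3, "roll": -5, "jaw": 1}
  ]
}}

```text
time_s: 19.53
ee_pos: [0.5419, 0.1384, 0.1658]
eef_rot: [2.707, 0.087, 3.039]
force: [0.3, 0.2, -2.8]
grip_width: 0.0294
grip_force: 60.0
```

```bash
python3 - <<'E'
from plan import *
o=show();print('spout',spout(o['ee_pos'],Rt(o)).round(4),o['grip_width'])
rows([-5]*12,[.094]*12)
E
```

```text
19.5333 [-0.018  0.277  1.712  0.487  1.081 -1.723] [0.5419 0.1384 0.1658] [25.3 73.5]
[[-39.6   4.1  -3.5]
 [  2.3  36.2  16.8]
 [  4.9  16.4 -36.2]]
spout [0.4909 0.174  0.0941] 0.02944216400597586
-5 [0.  5.8 0.4] slope 29.8 side -23.5 head 167.0
-5 [0.2 5.9 0.3] slope 31.9 side -22.8 head 171.0
-5 [0.2 5.9 0.3] slope 34.0 side -21.8 head 176.0
-5 [0.2 5.9 0.3] slope 36.1 side -20.7 head -179.0
-5 [0.2 6.  0.3] slope 38.1 side -19.5 head -174.0
-5 [0.2 6.  0.3] slope 40.0 side -18.1 head -169.0
-5 [0.2 6.  0.3] slope 41.9 side -16.5 head -163.0
-5 [0.2 6.1 0.3] slope 43.6 side -14.9 head -157.0
-5 [0.2 6.1 0.3] slope 45.2 side -13.1 head -152.0
-5 [0.2 6.2 0.3] slope 46.6 side -11.2 head -145.0
-5 [0.2 6.2 0.3] slope 47.9 side -9.3 head -139.0
-5 [0.2 6.3 0.2] slope 48.9 side -7.3 head -132.0
```

Request:
{"name": "send_rows", "arguments": {
  "rows": [
    {"dx": 0.1, "dy": 5.9, "dz": 0.3, "roll": -5, "jaw": 1},
    {"dx": 0.2, "dy": 5.9, "dz": 0.3, "roll": -5, "jaw": 1},
    {"dx": 0.2, "dy": 5.9, "dz": 0.3, "roll": -5, "jaw": 1},
    {"dx": 0.2, "dy": 5.9, "dz": 0.3, "roll": -5, "jaw": 1},
    {"dx": 0.2, "dy": 6, "dz": 0.3, "roll": -5, "jaw": 1},
    {"dx": 0.2, "dy": 6, "dz": 0.3, "roll": -5, "jaw": 1},
    {"dx": 0.2, "dy": 6, "dz": 0.3, "roll": -5, "jaw": 1},
    {"dx": 0.2, "dy": 6.1, "dz": 0.3, "roll": -5, "jaw": 1},
    {"dx": 0, "dy": 0, "dz": 0, "roll": 0, "jaw": 1},
    {"dx": 0, "dy": 0, "dz": 0, "roll": 0, "jaw": 1},
    {"dx": 0, "dy": 0, "dz": 0, "roll": 0, "jaw": 1},
    {"dx": 0, "dy": 0, "dz": 0, "roll": 0, "jaw": 1}
  ]
}}

```text
time_s: 20.53
ee_pos: [0.5295, 0.1807, 0.1806]
eef_rot: [2.855, 0.342, -2.58]
force: [-0.3, 0.5, -2.3]
grip_width: 0.0296
grip_force: 60.0
```

```bash
python3 - <<'E'
from plan import *
o=show();print('spout',spout(o['ee_pos'],Rt(o)).round(4),o['grip_width'])
a=snap('side','d5');b=snap('scene','s5');w=snap('wrist','w5')
f=lambda c,x,y,n:cv2.resize(c['frame'][y:y+n,x:x+n],(266,266),interpolation=cv2.INTER_CUBIC)
cv2.imwrite('pics/e5.png',np.hstack([f(a,230,80,120),f(b,340,190,90),f(w,150,0,330)])[:,:,::-1])
rows([-3]*2,[.094]*2)
E
```

```text
20.5333 [ 0.066  0.242  1.718  0.476  1.069 -2.324] [0.5295 0.1807 0.1806] [25.3 73.5]
[[-31.9 -20.1 -13.4]
 [-23.6  30.5  10.7]
 [  4.9  16.4 -36.1]]
spout [0.4906 0.18   0.0941] 0.02957643514907069
-3 [-0.1  3.5  0.3] slope 44.5 side -13.8 head -154.0
-3 [0.  3.7 0.2] slope 45.5 side -12.8 head -150.0
```

View pics/e5.png

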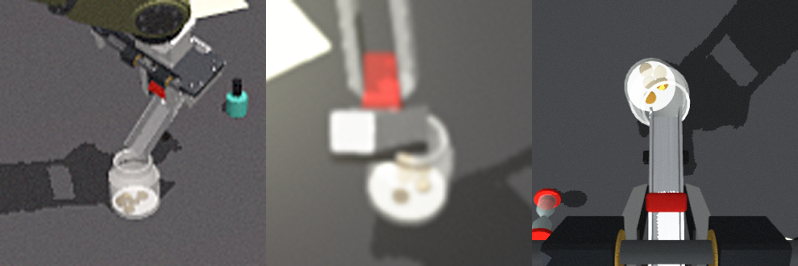

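Brass discs lie on the jar floor and the visible channel is clear. I'll tip slightly further and hold, so any straggler also leaves.

Request:
{"name": "send_rows", "arguments": {
  "rows": [
    {"dx": 0, "dy": 3.5, "dz": 0.3, "roll": -3, "jaw": 1},
    {"dx": 0, "dy": 3.7, "dz": 0.2, "roll": -3, "jaw": 1},
    {"dx": 0, "dy": 0, "dz": 0, "roll": 0, "jaw": 1},
    {"dx": 0, "dy": 0, "dz": 0, "roll": 0, "jaw": 1},
    {"dx": 0, "dy": 0, "dz": 0, "roll": 0, "jaw": 1},
    {"dx": 0, "dy": 0, "dz": 0, "roll": 0, "jaw": 1},
    {"dx": 0, "dy": 0, "dz": 0, "roll": 0, "jaw": 1},
    {"dx": 0, "dy": 0, "dz": 0, "roll": 0, "jaw": 1}
  ]
}}

```text
time_s: 21.35
ee_pos: [0.525, 0.1867, 0.1821]
eef_rot: [2.893, 0.37, -2.47]
force: [0.4, 0.4, -1.9]
grip_width: 0.0294
grip_force: 60.0
```

```bash
python3 - <<'E'
from plan import *
o=show();print('spout',spout(o['ee_pos'],Rt(o)).round(4),o['grip_width'],o['force'])
w=snap('wrist','w6');a=snap('side','d6')
f=lambda c,x,y,n,k:cv2.resize(c['frame'][y:y+n,x:x+n],(k,k),interpolation=cv2.INTER_CUBIC)
cv2.imwrite('pics/e6.png',np.hstack([f(w,235,50,120,390),f(w,230,190,180,390)])[:,:,::-1])
p=o['ee_pos'];R=Rt(o)
E
```

```text
21.35 [ 0.079  0.233  1.726  0.474  1.065 -2.419] [0.525  0.1867 0.1821] [25.4 73.5]
[[-29.2 -23.2 -14.5]
 [-26.9  28.1   9.2]
 [  4.9  16.4 -36.1]]
spout [0.4903 0.1812 0.094 ] 0.029422119690869674 [ 0.35883146  0.42259255 -1.89599676]
```

View pics/e6.png

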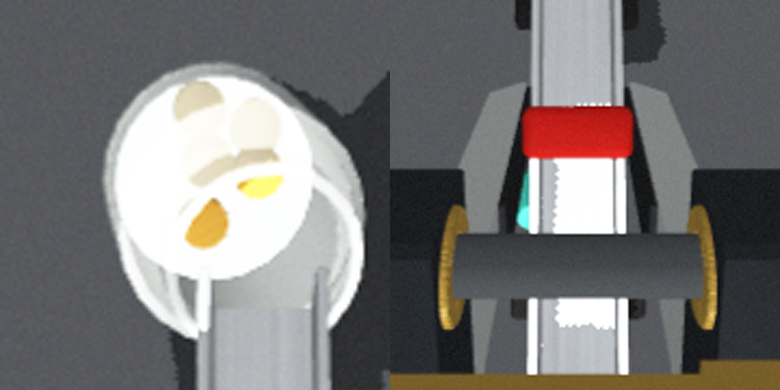

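The channel is empty (the load on the wrist dropped to about 2 N) and all the discs are in the jar. I'll raise the chute, turn it back level and return it to the mat.

Request:
{"name": "send_rows", "arguments": {
  "rows": [
    {"dx": -2, "dy": 1, "dz": -5, "roll": 0, "jaw": 1},
    {"dx": -4, "dy": 2.5, "dz": -10, "roll": 0, "jaw": 1},
    {"dx": -7, "dy": 4.6, "dz": -18, "roll": 0, "jaw": 1},
    {"dx": -7, "dy": 4.6, "dz": -18, "roll": 0, "jaw": 1},
    {"dx": -7, "dy": 4.6, "dz": -18, "roll": 0, "jaw": 1},
    {"dx": -4, "dy": 2.5, "dz": -10, "roll": 2, "jaw": 1},
    {"dx": 0, "dy": 0, "dz": 0, "roll": 5, "jaw": 1},
    {"dx": 0, "dy": 0, "dz": 0, "roll": 7, "jaw": 1},
    {"dx": 0, "dy": 0, "dz": 0, "roll": 7, "jaw": 1},
    {"dx": 0, "dy": 0, "dz": 0, "roll": 7, "jaw": 1},
    {"dx": 0, "dy": 0, "dz": 0, "roll": 7, "jaw": 1},
    {"dx": 0, "dy": 0, "dz": 0, "roll": 7, "jaw": 1}
  ]
}}

```text
time_s: 22.45
ee_pos: [0.5247, 0.1862, 0.2705]
eef_rot: [2.713, 0.114, 3.097]
force: [-0.7, -0.9, -2.8]
grip_width: 0.0297
grip_force: 60.0
```

Request:
{"name": "send_rows", "arguments": {
  "rows": [
    {"dx": 0, "dy": 0, "dz": 0, "roll": 7, "jaw": 1},
    {"dx": 0, "dy": 0, "dz": 0, "roll": 7, "jaw": 1},
    {"dx": 0, "dy": 0, "dz": 0, "roll": 7, "jaw": 1},
    {"dx": 0, "dy": 0, "dz": 0, "roll": 7, "jaw": 1},
    {"dx": 0, "dy": 0, "dz": 0, "roll": 7, "jaw": 1},
    {"dx": 0, "dy": 0, "dz": 0, "roll": 7, "jaw": 1},
    {"dx": 0, "dy": 0, "dz": 0, "roll": 7, "jaw": 1},
    {"dx": 0, "dy": 0, "dz": 0, "roll": 7, "jaw": 1},
    {"dx": 0, "dy": 0, "dz": 0, "roll": 7, "jaw": 1},
    {"dx": 0, "dy": 0, "dz": 0, "roll": 7, "jaw": 1},
    {"dx": 0, "dy": 0, "dz": 0, "roll": 7, "jaw": 1},
    {"dx": 0, "dy": 0, "dz": 0, "roll": 7, "jaw": 1}
  ]
}}

```text
time_s: 23.45
ee_pos: [0.5247, 0.1862, 0.2705]
eef_rot: [2.97, -0.41, 1.691]
force: [-0.2, -0.2, -2.2]
grip_width: 0.0294
grip_force: 60.0
```

```bash
python3 - <<'E'
from plan import *
o=show();R=Rt(o);k,R2=rollto(R,-14.7);x,y,z=geom(G['R'],R);print('roll',k,x,y)
R0=G['R'];print('rel rotvec to grasp (tool)',np.degrees(Rn.from_matrix(R.T@R0).as_rotvec()).round(2))
t=G['p']+[0,0,.08];print((1000*R.T@(t-o['ee_pos'])).round(1),(1000*R0.T@(t-o['ee_pos'])).round(1))
E
```

```text
23.45 [ 0.078  0.152  1.61   0.436  1.241 -0.121] [0.5247 0.1862 0.2705] [25.4 73.4]
[[ -4.4  36.4  16. ]
 [ 39.5   2.    6.3]
 [  4.9  16.4 -36.1]]
roll 19.7 [-0.04401277  0.99869942 -0.02573597] [-0.98894012 -0.04720592 -0.14060239]
rel rotvec to grasp (tool) [ 5.000e-02 -1.000e-02  1.916e+01]
[-365.1  -41.4  -19.1] [-358.5   80.8  -19. ]
```

Request:
{"name": "send_rows", "arguments": {
  "rows": [
    {"dx": 0, "dy": 0, "dz": 0, "roll": 7, "jaw": 1},
    {"dx": 0, "dy": 0, "dz": 0, "roll": 7, "jaw": 1},
    {"dx": 0, "dy": 0, "dz": 0, "roll": 5.2, "jaw": 1},
    {"dx": -20, "dy": 4.5, "dz": -2, "roll": 0, "jaw": 1},
    {"dx": -36, "dy": 8, "dz": -2, "roll": 0, "jaw": 1},
    {"dx": -36, "dy": 8, "dz": -2, "roll": 0, "jaw": 1},
    {"dx": -36, "dy": 8, "dz": -2, "roll": 0, "jaw": 1},
    {"dx": -36, "dy": 8, "dz": -2, "roll": 0, "jaw": 1},
    {"dx": -36, "dy": 8, "dz": -2, "roll": 0, "jaw": 1},
    {"dx": -36, "dy": 8, "dz": -2, "roll": 0, "jaw": 1},
    {"dx": -36, "dy": 8, "dz": -2, "roll": 0, "jaw": 1},
    {"dx": -36, "dy": 8, "dz": -2, "roll": 0, "jaw": 1}
  ]
}}

```text
time_s: 24.45
ee_pos: [0.5228, -0.1104, 0.1557]
eef_rot: [3.119, -0.442, 1.331]
force: [0.9, 0.4, -3.1]
grip_width: 0.0298
grip_force: 60.0
```

Request:
{"name": "send_rows", "arguments": {
  "rows": [
    {"dx": -25, "dy": 6, "dz": -1, "roll": 0, "jaw": 1},
    {"dx": -18, "dy": 4, "dz": 0, "roll": 0, "jaw": 1},
    {"dx": -8, "dy": 2, "dz": 0, "roll": 0, "jaw": 1},
    {"dx": 0, "dy": 0, "dz": 0, "roll": 0, "jaw": 1}
  ]
}}

```text
time_s: 24.78
ee_pos: [0.5233, -0.1577, 0.1344]
eef_rot: [3.121, -0.442, 1.329]
force: [-0.1, -0.2, -2.5]
grip_width: 0.0298
grip_force: 60.0
```

```bash
python3 - <<'E'
from plan import *
o=show();R=Rt(o);R0=G['R'];print('rel',np.degrees(Rn.from_matrix(R.T@R0).as_rotvec()).round(2),o['force'])
t=G['p']+[0,0,.004];print((1000*R.T@(t-o['ee_pos'])).round(1))
c=snap('wrist','w7');W=pts(c);g=o['ee_pos']-.019*R[:,2]
s=(W[...,:2]-g[:2])@X[:2];l=(W[...,:2]-g[:2])@Y[:2];h=W[...,2]-g[2]+.0715
for a,b in((-.09,-.06),(.02,.04),(.05,.07),(.07,.095)):
    for sg in(1,-1):
        m=(s>a)&(s<b)&(abs(sg*l-.0145)<.004)&(abs(h-.04)<.012);print(a,sg,m.sum(),np.median(h[m]).round(4) if m.any() else '')
E
```

```text
24.7833 [-0.567  0.417  1.6    0.444  1.283 -0.483] [ 0.5233 -0.1577  0.1344] [25.3 73.5]
[[  8.7  35.1  17.1]
 [ 38.7  -9.9   0.7]
 [  4.9  16.4 -36.1]]
rel [0.02 0.   0.2 ] [-0.1072751  -0.2129838  -2.54423182]
[-30.9  -3.2  68. ]
-0.09 1 117 0.0395
-0.09 -1 117 0.0397
0.02 1 122 0.0393
0.02 -1 129 0.0398
0.05 1 104 0.0394
0.05 -1 124 0.0396
0.07 1 138 0.0393
0.07 -1 132 0.0398
```

The chute is level, with no slip in the grip. Lowering.

Request:
{"name": "send_rows", "arguments": {
  "rows": [
    {"dx": -5, "dy": -0.5, "dz": 11, "roll": 0, "jaw": 1},
    {"dx": -6, "dy": -0.5, "dz": 13, "roll": 0, "jaw": 1},
    {"dx": -6, "dy": -0.5, "dz": 13, "roll": 0, "jaw": 1},
    {"dx": -5, "dy": -0.5, "dz": 11, "roll": 0, "jaw": 1},
    {"dx": -4, "dy": -0.5, "dz": 9, "roll": 0, "jaw": 1},
    {"dx": -3, "dy": -0.4, "dz": 6.5, "roll": 0, "jaw": 1},
    {"dx": -1.5, "dy": -0.2, "dz": 3.5, "roll": 0, "jaw": 1},
    {"dx": -0.4, "dy": 0, "dz": 1, "roll": 0, "jaw": 1},
    {"dx": 0, "dy": 0, "dz": 0, "roll": 0, "jaw": 1}
  ]
}}

```text
time_s: 25.58
ee_pos: [0.522, -0.155, 0.0597]
eef_rot: [3.121, -0.442, 1.331]
force: [0.0, -0.4, -2.3]
grip_width: 0.0296
grip_force: 60.0
```

Request:
{"name": "send_rows", "arguments": {
  "rows": [
    {"dx": -0.4, "dy": 0, "dz": 0.9, "roll": 0, "jaw": 1},
    {"dx": -0.4, "dy": 0, "dz": 0.9, "roll": 0, "jaw": 1},
    {"dx": 0, "dy": 0, "dz": 0, "roll": 0, "jaw": 1}
  ]
}}

```text
time_s: 25.83
ee_pos: [0.522, -0.1551, 0.0578]
eef_rot: [3.121, -0.442, 1.331]
force: [-0.2, -1.0, -2.5]
grip_width: 0.0298
grip_force: 60.0
```

Grasp height was 0.0557, so about 2 mm remains.

Request:
{"name": "send_rows", "arguments": {
  "rows": [
    {"dx": -0.3, "dy": 0, "dz": 0.7, "roll": 0, "jaw": 1},
    {"dx": -0.3, "dy": 0, "dz": 0.7, "roll": 0, "jaw": 1},
    {"dx": 0, "dy": 0, "dz": 0, "roll": 0, "jaw": 1}
  ]
}}

```text
time_s: 26.08
ee_pos: [0.522, -0.1549, 0.056]
eef_rot: [3.121, -0.442, 1.331]
force: [-0.1, -0.1, -2.5]
grip_width: 0.0292
grip_force: 60.0
```

Request:
{"name": "send_rows", "arguments": {
  "rows": [
    {"dx": -0.2, "dy": 0, "dz": 0.5, "roll": 0, "jaw": 1},
    {"dx": 0, "dy": 0, "dz": 0, "roll": 0, "jaw": 1}
  ]
}}

```text
time_s: 26.25
ee_pos: [0.5221, -0.155, 0.0558]
eef_rot: [3.121, -0.442, 1.331]
force: [-0.9, 0.2, 0.6]
grip_width: 0.0296
grip_force: 60.0
```

The force has gone from -2.5 to +0.6 N, so the feet are on the mat. I'll ease the grip and open slowly.

Request:
{"name": "send_rows", "arguments": {
  "rows": [
    {"dx": 0, "dy": 0, "dz": 0, "roll": 0, "jaw": 1},
    {"dx": 0, "dy": 0, "dz": 0, "roll": 0, "jaw": 1},
    {"dx": 0, "dy": 0, "dz": 0, "roll": 0, "jaw": 0.32},
    {"dx": 0, "dy": 0, "dz": 0, "roll": 0, "jaw": 0.28},
    {"dx": 0, "dy": 0, "dz": 0, "roll": 0, "jaw": 0.2},
    {"dx": 0, "dy": 0, "dz": 0, "roll": 0, "jaw": 0},
    {"dx": 0, "dy": 0, "dz": 0, "roll": 0, "jaw": -0.3},
    {"dx": 0, "dy": 0, "dz": 0, "roll": 0, "jaw": -0.5},
    {"dx": 0, "dy": 0, "dz": 0, "roll": 0, "jaw": -0.5}
  ],
  "force": 5
}}

```text
time_s: 27.0
ee_pos: [0.522, -0.1549, 0.0556]
eef_rot: [3.121, -0.442, 1.331]
force: [-0.0, -0.5, -0.5]
grip_width: 0.0607
grip_force: 0.0
```

Request:
{"name": "send_rows", "arguments": {
  "rows": [
    {"dx": 0, "dy": 0, "dz": -5, "roll": 0, "jaw": -0.5},
    {"dx": 0, "dy": 0, "dz": -12, "roll": 0, "jaw": -0.5},
    {"dx": 0, "dy": 0, "dz": -20, "roll": 0, "jaw": -0.5},
    {"dx": 0, "dy": 0, "dz": -25, "roll": 0, "jaw": -0.5},
    {"dx": 0, "dy": 0, "dz": -30, "roll": 0, "jaw": -0.5},
    {"dx": 0, "dy": 0, "dz": -30, "roll": 0, "jaw": -0.5},
    {"dx": 0, "dy": 0, "dz": -20, "roll": 0, "jaw": -0.5},
    {"dx": 0, "dy": 0, "dz": -10, "roll": 0, "jaw": -0.5},
    {"dx": 0, "dy": 0, "dz": 0, "roll": 0, "jaw": -0.5}
  ]
}}

```text
time_s: 27.75
ee_pos: [0.5038, -0.2186, 0.1953]
eef_rot: [3.117, -0.44, 1.331]
force: [0.2, 0.3, -0.5]
grip_width: 0.0703
grip_force: 0.0
```

```bash
python3 - <<'E'
from plan import *
o=show()
w=snap('wrist','w8');d=snap('side','d8')
W=pts(w);ok=np.isfinite(W[...,2])&(np.hypot(W[...,0]-.4825,W[...,1]-.1767)<.06)
Q=W[ok&(W[...,2]>.076)&(W[...,2]<.092)];print(len(Q),cv2.minEnclosingCircle(Q[:,:2].astype(np.float32)) if len(Q) else '')
s=(W[...,:2]-[.521,-.164])@X[:2];l=(W[...,:2]-[.521,-.164])@Y[:2]
m=(abs(s)<.096)&(abs(abs(l)-.0145)<.004)&(abs(W[...,2]-.042)<.008)
print('wall z by s',[np.median(W[...,2][m&(s>a)&(s<a+.03)]).round(4) for a in(-.09,-.05,.02,.06)])
f=lambda c,x,y,nx,ny:cv2.resize(c['frame'][y:y+ny,x:x+nx],(390,390*ny//nx),interpolation=cv2.INTER_CUBIC)
cv2.imwrite('pics/e8.png',np.hstack([f(w,120,0,400,400),f(d,240,120,180,180)])[:,:,::-1])
E
```

```text
27.75 [-0.675  0.383  1.496  0.411  1.447 -0.52 ] [ 0.5038 -0.2186  0.1953] [25.3 73. ]
[[  8.6  35.2  17.1]
 [ 38.7  -9.9   0.9]
 [  5.   16.3 -36.2]]
0 
wall z by s [np.float64(0.041), np.float64(0.0408), np.float64(0.0408), np.float64(0.0412)]
```

View pics/e8.png

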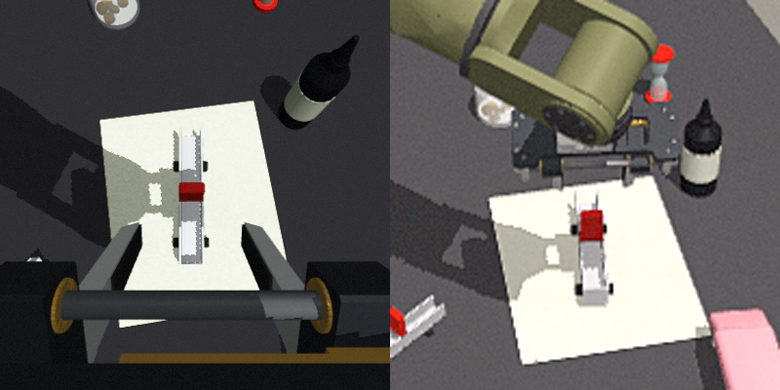

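The empty chute stands level on the mat, with its handle at (192,190) in the left view. The discs lie in the jar at (113,8), and the gripper is clear. The jar centre's post-pour position wasn't re-measured, but nothing touched it. Handing in.

```bash
python3 -c "
from station import *
print(hand_in())"
```

```text
the job is handed in; nothing more can be done
None
```

I tipped the blanks into the jar, set the empty chute back level on the white mat and handed the job in at about 28 s; no blank was seen outside the jar, but I could not count all five clearly, did not re-measure the jar's position after the pour, and joint 6 once read 2.554 against its stated 2.55 limit.

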